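# Boot creams in order of shade

## Robot

A 6-joint arm with a two-finger parallel gripper is mounted at the origin on the work surface. World frame = base frame: x ahead of the robot, y to its left, z up, the work surface at z = 0. Lengths are in m, angles in rad, forces in N, time in s.
With the tool pointing down it reaches from about 0.25 to 0.725 m from the base axis. Payload 9.7 kg.
Tool frame: the origin (TCP) lies on the centre line of the jaws, within the pads' length; the fingertips stand 11 mm ahead of it and the grasp point (between the pads) lies 8 mm behind it; z points along the fingers, x is the direction in which the jaws open and shut, and the axes are right-handed (so a half turn about z gives the same grasp; the last joint's range is limited). The gripper opens to 85 mm and grips with 20 to 120 N. Pads are 22 mm wide; open, the fingers measure 114 mm over their backs; the gripper's body (76 mm by 85 mm) begins 54 mm behind the grasp point. The pads swing forward as they close: fully open they stand 13 mm farther back than shut.
Start: joints at [-1.22, 0.087, 0.176, 1.66, 0, 1.571], TCP at [0.189, -0.517, 0.242] pointing down, gripper open.
Joint ranges: [-3.13, 3.13], [-0.85, 1.81], [-1.15, 1.24], [-2.2, 2.28], [-1.44, 1.52], [-3.14, 3.14]. Speed limits (rad/s): [2.22, 2.22, 2.57, 3.14, 3.14, 3.14].

## Interface

Orientations are given as a unit quaternion [w, x, y, z].
In Python, from plant import state, vision, sign_off gives the robot as it stands.
- The arm moves only by the tool drive_tool, never from a script. Its argument "motion" is a list that holds one entry, the list of rows, each a list of 7 numbers: the shift along the tool's x, y, z in units of 0.08 m (1.0 is 0.08 m), then the turn, a rotation vector about the tool's x, y, z in units of pi/4 rad (1.0 is pi/4 rad), then the opening, from -1 (shut) to 1 (fully open), so that 0 is half open. In form: [[[tx, ty, tz, wx, wy, wz, claw], ...]]. A call has exactly 5 rows; each row shifts and turns the commanded pose from where the row before left it, along the tool's axes as they then stand; what a row does not reach is not made up. A row lasts 1/12 s, in which the tool goes at most 41.7 mm and 7.16 degrees, less where a joint would pass 70% of its speed; a pose out of reach is approached as far as the arm can. A call with a number of a shift or a turn outside -1 to 1 is refused whole. A call with a gripper value outside its range is refused whole. The fingers move at their own pace and stop on an object; "newtons" is the grip in N (left out, the last holds). Time passes only in rows, so rows that do not move let the fingers close, or fill a call up. It gives the time, the measured TCP pose, the force and the opening at its end, in the units of the state.
- state(): the state, without advancing time (a new reading comes with each control period).
- vision.get_image(name): name is "scene" or "top" or "wrist"; returns the picture (400x640x3 uint8, red, green, blue); there is no depth.
- vision.camera_params(name): a dict with "K" (3x3 intrinsics, pixels), "rvec" (rotation vector, rad) and "tvec" (3), from world to camera coordinates, as OpenCV has them; the wrist camera has in their place "hand_eye" (4x4, takes a point from camera to tool coordinates, whose origin is the TCP and whose axes are the tool frame's). Camera axes: x right, y down, z forward; pixel columns grow to the right and rows downward; lengths in m; the calibration is good to about 2 mm. A picture is of the moment at which its call begins: read the wrist's pose just before it. camera_params takes no time and is no camera call.
- sign_off(): hands the job in, once; it reports no verdict.
The state is a dict: "time_s": time; "q": joint angles; "qd": joint speeds; "effort": joint torques, N m; "ee_pos": TCP position; "tcp_rot": TCP orientation; "contact_force": force on the tool from outside, world axes, zero at the start; "ft_torque": the same for the moment, N m; "gripper_width": finger opening in m.
Only numpy, scipy, OpenCV 4.12 (cv2) and the standard library are available. Lean on these libraries where they do the work, as an engineer would, in place of code of your own. Each camera call takes 0.05 s, during which the arm holds its last target. There are 200 camera calls.

## Task

Line the four jars of boot cream up by shade on the row of felt coasters along the bamboo shelf, from the lightest on the coaster next to the mug of clothespins to the darkest on the coaster next to the pod tub. Stand one jar upright and wholly on each coaster, whatever the coaster's colour; set the jars down without dropping them, leave the mug and the tub where they stand, and let go of everything.

Things in the scene. Friction and masses are not known exactly. Their poses are not given: they have to be found in the camera images.
- jar_ivory: Loose glass jar of boot cream, ivory (off-white, the lightest): cream and screw lid both have this shade. Upright cylinder 48 mm in diameter and 52 mm tall (lid the top 16 mm, same diameter), 0.08 to 0.17 kg, standing on the maple counter (z = 0) nearer the robot than the bamboo shelf. Origin: centre of its underside; z up. Smooth all round: any grasp yaw.
- jar_tan: Loose glass jar of boot cream, tan (light orange-brown, second lightest): cream and screw lid both have this shade. Upright cylinder 48 mm in diameter and 52 mm tall (lid the top 16 mm, same diameter), 0.08 to 0.17 kg, standing on the maple counter (z = 0) nearer the robot than the bamboo shelf. Origin: centre of its underside; z up. Smooth all round: any grasp yaw.
- jar_brown: Loose glass jar of boot cream, dark chocolate brown (second darkest): cream and screw lid both have this shade. Upright cylinder 48 mm in diameter and 52 mm tall (lid the top 16 mm, same diameter), 0.08 to 0.17 kg, standing on the maple counter (z = 0) nearer the robot than the bamboo shelf. Origin: centre of its underside; z up. Smooth all round: any grasp yaw.
- jar_black: Loose glass jar of boot cream, black (the darkest): cream and screw lid both have this shade. Upright cylinder 48 mm in diameter and 52 mm tall (lid the top 16 mm, same diameter), 0.08 to 0.17 kg, standing on the maple counter (z = 0) nearer the robot than the bamboo shelf. Origin: centre of its underside; z up. Smooth all round: any grasp yaw.
- coaster_blue: Blue felt coaster, a round disc 78 mm in diameter and 4 mm thick, fixed on the top of the low bamboo shelf (420 mm long, 110 mm deep, its top 40 mm above the counter). Origin: centre of its underside, z up, so a jar stands 4 mm above it. The four coasters form one row along the shelf, neighbours 83 to 107 mm apart; which colour lies where in the row changes from start to start and has no meaning.
- coaster_green: Green felt coaster, a round disc 78 mm in diameter and 4 mm thick, fixed on the top of the low bamboo shelf (420 mm long, 110 mm deep, its top 40 mm above the counter). Origin: centre of its underside, z up, so a jar stands 4 mm above it. The four coasters form one row along the shelf, neighbours 83 to 107 mm apart; which colour lies where in the row changes from start to start and has no meaning.
- coaster_red: Red felt coaster, a round disc 78 mm in diameter and 4 mm thick, fixed on the top of the low bamboo shelf (420 mm long, 110 mm deep, its top 40 mm above the counter). Origin: centre of its underside, z up, so a jar stands 4 mm above it. The four coasters form one row along the shelf, neighbours 83 to 107 mm apart; which colour lies where in the row changes from start to start and has no meaning.
- coaster_grey: Grey felt coaster, a round disc 78 mm in diameter and 4 mm thick, fixed on the top of the low bamboo shelf (420 mm long, 110 mm deep, its top 40 mm above the counter). Origin: centre of its underside, z up, so a jar stands 4 mm above it. The four coasters form one row along the shelf, neighbours 83 to 107 mm apart; which colour lies where in the row changes from start to start and has no meaning.
- mug: Tan ceramic mug full of wooden clothespins, loose, 82 mm in diameter, about 130 mm tall with the pins, 0.4 kg, handle roughly away from the robot. It stands on the counter just beyond one end of the coaster row, about 155 mm from the middle of the nearest coaster; which end changes. Origin: centre of its underside.
- pod_tub: Closed white plastic pod tub with orange panels and a dark violet lid, loose, 104 by 124 mm and 103 mm tall, 0.75 kg. It stands on the counter just beyond the other end of the coaster row, about 155 mm from the middle of the nearest coaster. Origin: centre of its underside.
Not all that is in view belongs to the job. There is more than one size of the mug; the job needs the middle-sized. What is shaped like the jar_tan but blue is not meant.

How it is judged:
At the end, for the whole second after the job is handed in: Counting coasters from the mug: the ivory jar stands on the first, the tan on the second, the brown on the third and the black on the fourth (next to the tub), each upright, its axis within 15 mm of the coaster's middle (so wholly on it), at rest and released (((horizontal distance between jar_ivory and coaster_blue below 0.015 m and z of jar_ivory in the frame of coaster_blue between 0 and 0.01 m and horizontal distance between coaster_blue and mug below 0.205 m) or (horizontal distance between jar_ivory and coaster_green below 0.015 m and z of jar_ivory in the frame of coaster_green between 0 and 0.01 m and horizontal distance between coaster_green and mug below 0.205 m) or (horizontal distance between jar_ivory and coaster_red below 0.015 m and z of jar_ivory in the frame of coaster_red between 0 and 0.01 m and horizontal distance between coaster_red and mug below 0.205 m) or (horizontal distance between jar_ivory and coaster_grey below 0.015 m and z of jar_ivory in the frame of coaster_grey between 0 and 0.01 m and horizontal distance between coaster_grey and mug below 0.205 m)) and angle between each of jar_ivory, jar_tan, jar_brown, jar_black's own z axis and vertical below 0.1 rad and linear speed of each of jar_ivory, jar_tan, jar_brown, jar_black below 0.02 m/s and angular speed of each of jar_ivory, jar_tan, jar_brown, jar_black below 0.3 rad/s and contact force between the fingers and jar_ivory below 0.05 N and ((horizontal distance between jar_tan and coaster_blue below 0.015 m and z of jar_tan in the frame of coaster_blue between 0 and 0.01 m and horizontal distance between coaster_blue and mug between 0.205 and 0.3 m) or (horizontal distance between jar_tan and coaster_green below 0.015 m and z of jar_tan in the frame of coaster_green between 0 and 0.01 m and horizontal distance between coaster_green and mug between 0.205 and 0.3 m) or (horizontal distance between jar_tan and coaster_red below 0.015 m and z of jar_tan in the frame of coaster_red between 0 and 0.01 m and horizontal distance between coaster_red and mug between 0.205 and 0.3 m) or (horizontal distance between jar_tan and coaster_grey below 0.015 m and z of jar_tan in the frame of coaster_grey between 0 and 0.01 m and horizontal distance between coaster_grey and mug between 0.205 and 0.3 m)) and contact force between the fingers and jar_tan below 0.05 N and ((horizontal distance between jar_brown and coaster_blue below 0.015 m and z of jar_brown in the frame of coaster_blue between 0 and 0.01 m and horizontal distance between coaster_blue and mug between 0.3 and 0.395 m) or (horizontal distance between jar_brown and coaster_green below 0.015 m and z of jar_brown in the frame of coaster_green between 0 and 0.01 m and horizontal distance between coaster_green and mug between 0.3 and 0.395 m) or (horizontal distance between jar_brown and coaster_red below 0.015 m and z of jar_brown in the frame of coaster_red between 0 and 0.01 m and horizontal distance between coaster_red and mug between 0.3 and 0.395 m) or (horizontal distance between jar_brown and coaster_grey below 0.015 m and z of jar_brown in the frame of coaster_grey between 0 and 0.01 m and horizontal distance between coaster_grey and mug between 0.3 and 0.395 m)) and contact force between the fingers and jar_brown below 0.05 N and ((horizontal distance between jar_black and coaster_blue below 0.015 m and z of jar_black in the frame of coaster_blue between 0 and 0.01 m and horizontal distance between coaster_blue and mug above 0.395 m) or (horizontal distance between jar_black and coaster_green below 0.015 m and z of jar_black in the frame of coaster_green between 0 and 0.01 m and horizontal distance between coaster_green and mug above 0.395 m) or (horizontal distance between jar_black and coaster_red below 0.015 m and z of jar_black in the frame of coaster_red between 0 and 0.01 m and horizontal distance between coaster_red and mug above 0.395 m) or (horizontal distance between jar_black and coaster_grey below 0.015 m and z of jar_black in the frame of coaster_grey between 0 and 0.01 m and horizontal distance between coaster_grey and mug above 0.395 m)) and contact force between the fingers and jar_black below 0.05 N); the robot touches nothing.
It fails at once if the mug is shifted by more than 20 mm or tipped (distance of mug from where it was at the start of the episode above 0.02 m or angle between mug's own z axis and vertical above 0.25 rad).
It fails at once if the pod tub is shifted by more than 20 mm or tipped (distance of pod_tub from where it was at the start of the episode above 0.02 m or angle between pod_tub's own z axis and vertical above 0.25 rad).
It fails at once if a jar is let fall: it moves freely at over 0.7 m/s (a drop of about 25 mm) ((contact force between the fingers and jar_ivory below 0.05 N and linear speed of jar_ivory above 0.7 m/s) or (contact force between the fingers and jar_tan below 0.05 N and linear speed of jar_tan above 0.7 m/s) or (contact force between the fingers and jar_brown below 0.05 N and linear speed of jar_brown above 0.7 m/s) or (contact force between the fingers and jar_black below 0.05 N and linear speed of jar_black above 0.7 m/s)).
It also fails if it takes over 120 s, if anything falls off the work surface, if the arm or the gripper's body presses on something with over 40 N, if the wrist force passes 120 N, or if a joint passes its speed limit or range.

## Working session

There is one attempt and no reset: what is moved stays moved. The work goes in short steps, Python scripts to look and compute and a tool call to move; the robot and the scene stay as the last step left them, time stands still between calls to the robot, and variables do not carry over. Pictures are saved under pics/ and viewed, about 12 in all and at most 16, crops included, and the job is handed in when it is done.

Besides the shell and the picture viewer there is one more tool, called as a command line: name --argument value ..., lists and objects as JSON in quotes. drive_tool: Moves the arm, as the interface text tells. Shifts and turns lie within -1 to 1; 1 stands for 0.08 m of shift or pi/4 rad of turn. Its arguments: {"type":"object","properties":{"motion":{"type":"array","items":{"type":"array","items":{"type":"array","items":{"type":"number"}}}},"newtons":{"type":"number"}},"required":["motion"]}

```bash
mkdir -p pics; cat > h.py <<'E'
import numpy as np, cv2
from scipy.spatial.transform import Rotation as R
from plant import state, vision, sign_off
def snap(n,f):
    im=vision.get_image(n); cv2.imwrite('pics/'+f,im[:,:,::-1]); return im
def ray(n,uv,z):
    p=vision.camera_params(n); K=np.array(p['K']); Rm=R.from_rotvec(np.ravel(p['rvec'])).as_matrix(); t=np.ravel(p['tvec'])
    c=-Rm.T@t; d=Rm.T@np.linalg.inv(K)@np.array([uv[0],uv[1],1.]); return c+d*(z-c[2])/d[2]
E
python3 - <<'E'
from h import *
s=state();print(s)
for n in('scene','top'): snap(n,n+'0.png'); p=vision.camera_params(n); print(n,p)
print(vision.camera_params('wrist'))
E
```

```text
{'time_s': 0.0, 'q': array([-1.22001367e+00,  8.74417754e-02,  1.75082741e-01,  1.65980046e+00,
       -3.12607726e-05,  1.57078560e+00]), 'qd': array([ 0.00086925, -0.00105753, -0.00065295, -0.00156004, -0.00063836,
       -0.00021949]), 'effort': array([ 2.26601325e-03, -5.20400763e+01,  4.64794743e+01,  1.66205404e-02,
        7.41980762e-05, -1.07973602e-05]), 'ee_pos': array([ 0.18890976, -0.51629074,  0.24156675]), 'tcp_rot': array([-3.77652493e-04,  8.19646990e-01, -5.72868525e-01, -5.67608052e-04]), 'contact_force': array([-0.58808624, -0.05924375, -0.92051132]), 'ft_torque': array([ 0.05686227, -0.02887483, -0.00430373]), 'gripper_width': 0.08529463846590125}
scene {'K': array([[402.54324968,   0.        , 321.51651846],
       [  0.        , 402.54324968, 202.98368007],
       [  0.        ,   0.        ,   1.        ]]), 'rvec': array([ 2.0800613 ,  0.54889865, -0.26739874]), 'tvec': array([-0.47318458, -0.02312441,  1.40521572])}
top {'K': array([[366.05675508,   0.        , 317.26963343],
       [  0.        , 366.05675508, 193.79347703],
       [  0.        ,   0.        ,   1.        ]]), 'rvec': array([ 2.13755634, -2.20191871,  0.09591089]), 'tvec': array([0.11329266, 0.48973247, 0.92588416])}
{'K': array([[318.51717292,   0.        , 319.54233809],
       [  0.        , 318.51717292, 198.90433435],
       [  0.        ,   0.        ,   1.        ]]), 'hand_eye': array([[ 9.99999696e-01,  6.10431622e-04, -4.85515739e-04,
        -6.39666321e-04],
       [-4.43915059e-04,  9.57259149e-01,  2.89231264e-01,
        -7.27502719e-02],
       [ 6.41320293e-04, -2.89230961e-01,  9.57259129e-01,
        -1.31651098e-01],
       [ 0.00000000e+00,  0.00000000e+00,  0.00000000e+00,
         1.00000000e+00]])}
```

View pics/top0.png

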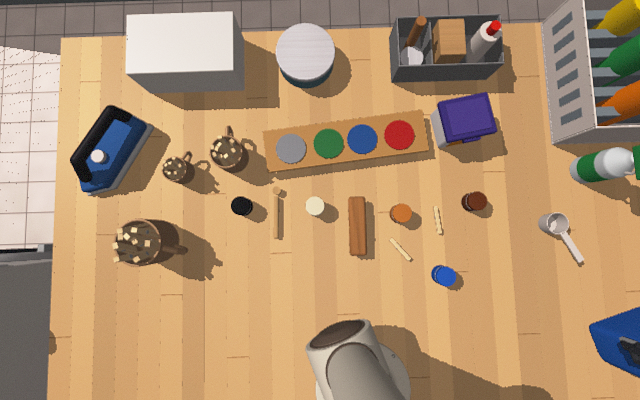

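View pics/scene0.png

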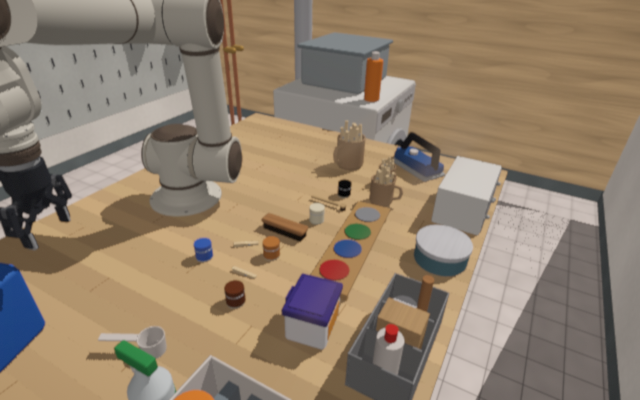

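The top view shows the row of coasters: grey (291,149), green (329,143), blue (362,139), red (399,134).

- **Mugs:** small (178,168), middle (228,150) and large (140,243). The middle one stands beside grey, and the tub (466,120) is beside red.
- **Jars:** black (241,206), ivory (315,206), tan (401,213), brown (474,202). The blue one at (444,276) is the decoy.
- **Plan:** ivory→grey, tan→green, brown→blue, black→red.

```bash
python3 - <<'E'
from h import *
im=cv2.imread('pics/top0.png')
for n,uv,z in [('grey',(291,149),.044),('green',(329,143.5),.044),('blue',(362,139),.044),('red',(399.5,134.5),.044),('black',(241,206),.04),('ivory',(315,205),.052),('tan',(401,213),.04),('brown',(474,201),.04),('decoy',(444,276),.04),('mug',(228,155),.05),('tub',(467,116),.103)]:
    print(n,ray('top',uv,z).round(4))
p=vision.camera_params('top');Rm=R.from_rotvec(np.ravel(p['rvec'])).as_matrix();print('cam',-Rm.T@np.ravel(p['tvec']))
print(np.round(R.from_quat(np.roll(state()['tcp_rot'],-1)).as_matrix(),3))
def seg(name,uv,r,f,z):
    x0,y0=int(uv[0]-r),int(uv[1]-r);c=im[y0:y0+2*r,x0:x0+2*r].astype(int)
    m=f(c[...,0],c[...,1],c[...,2]).astype(np.uint8)
    n,l,st,ce=cv2.connectedComponentsWithStats(m);k=1+np.argmax(st[1:,4]);u=ce[k]+[x0,y0]
    print(name,u.round(1),st[k,2:],ray('top',u,z).round(4))
S=lambda b,g,r:(abs(b-r)<25)
seg('grey',(291,149),22,S,.044)
seg('green',(329,143),22,lambda b,g,r:(g>r+25)&(g>b),.044)
seg('blue',(362,139),22,lambda b,g,r:b>r+25,.044)
seg('red',(399,135),22,lambda b,g,r:(r>g+80)&(b<90),.044)
big=cv2.resize(im[175:240,215:500],None,fx=2.8,fy=2.8,interpolation=cv2.INTER_CUBIC);cv2.imwrite('pics/crop1.png',big)
E
```

```text
grey [0.6085 0.1627 0.044 ]
green [0.6198 0.0647 0.044 ]
blue [ 0.629  -0.0205  0.044 ]
red [ 0.6378 -0.1173  0.044 ]
black [0.466  0.2936 0.04  ]
ivory [0.4621 0.1051 0.052 ]
tan [ 0.4361 -0.1118  0.04  ]
brown [ 0.461  -0.2981  0.04  ]
decoy [ 0.2764 -0.2107  0.04  ]
mug [0.5966 0.3234 0.05  ]
tub [ 0.6633 -0.2689  0.103 ]
cam [0.40313267 0.09412577 0.96879254]
[[ 0.344 -0.939 -0.   ]
 [-0.939 -0.344  0.001]
 [-0.001 -0.    -1.   ]]
grey [290.5 148.2] [ 30  30 694] [0.6106 0.1638 0.044 ]
green [328.1 143.1] [ 29  29 671] [0.621  0.0671 0.044 ]
blue [361.7 138.8] [ 30  29 684] [ 0.6294 -0.0199  0.044 ]
red [398.7 134.2] [ 30  30 709] [ 0.6386 -0.1154  0.044 ]
```

View pics/crop1.png

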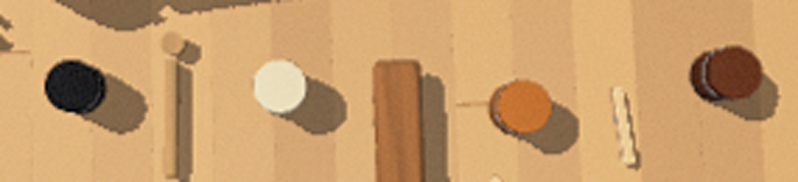

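```bash
cat >> h.py <<'E'
YAW=0.1
def plan(tgt,n,yaw=YAW):
    """rows from the measured pose to tgt, n rows"""
    s=state();p=s['ee_pos'];M=R.from_quat(np.roll(s['tcp_rot'],-1)).as_matrix()
    a=np.arctan2(M[1,0],M[0,0]);d=(np.array(tgt)-p)/n;da=(yaw-a)/n
    G=np.array([[np.cos(yaw),np.sin(yaw),0],[np.sin(yaw),-np.cos(yaw),0],[0,0,-1]])
    tilt=R.from_matrix(M.T@G).as_rotvec()
    print('from',p.round(4),'yaw',round(a,3),'total rotvec units',(tilt/(np.pi/4)).round(3),'w',round(s['gripper_width'],4),'t',s['time_s'])
    for i in range(n):
        b=a+da*i;m=np.array([[np.cos(b),np.sin(b),0],[np.sin(b),-np.cos(b),0],[0,0,-1]])
        print((m.T@d/.08).round(3),round(-da/(np.pi/4),3))
E
python3 - <<'E'
from h import *
for n,uv in [('black',(241.1,205)),('ivory',(315,205.7)),('tan',(401.4,212.9)),('brown',(477.1,200.7))]: print(n,ray('top',uv,.052).round(4))
plan((.462,-.30,.17),15)
E
```

```text
black [0.4677 0.2907 0.052 ]
ivory [0.4604 0.1051 0.052 ]
tan [ 0.4359 -0.1102  0.052 ]
brown [ 0.4608 -0.3008  0.052 ]
from [ 0.189  -0.5163  0.2417] yaw -1.22 total rotvec units [-1.000e-03  1.000e-03 -1.681e+00] w 0.0852 t 0.1
[-0.091 -0.276  0.06 ] -0.112
[-0.067 -0.283  0.06 ] -0.112
[-0.041 -0.287  0.06 ] -0.112
[-0.016 -0.29   0.06 ] -0.112
[ 0.01 -0.29  0.06] -0.112
[ 0.035 -0.288  0.06 ] -0.112
[ 0.06  -0.284  0.06 ] -0.112
[ 0.085 -0.278  0.06 ] -0.112
[ 0.109 -0.269  0.06 ] -0.112
[ 0.132 -0.258  0.06 ] -0.112
[ 0.154 -0.246  0.06 ] -0.112
[ 0.175 -0.231  0.06 ] -0.112
[ 0.195 -0.215  0.06 ] -0.112
[ 0.213 -0.197  0.06 ] -0.112
[ 0.23  -0.178  0.06 ] -0.112
```

drive_tool --motion '[[[-0.09,-0.28,0.06,0,0,-0.112,1],[-0.07,-0.28,0.06,0,0,-0.112,1],[-0.04,-0.29,0.06,0,0,-0.112,1],[-0.02,-0.29,0.06,0,0,-0.112,1],[0.01,-0.29,0.06,0,0,-0.112,1]]]' --newtons 40

```text
time_s: 0.52
ee_pos: [0.2808, -0.4431, 0.2177]
tcp_rot: [-0.0, 0.926, -0.378, -0.0]
contact_force: [0.4, 0.5, 0.6]
gripper_width: 0.085
```

drive_tool --motion '[[[0.035,-0.29,0.06,0,0,-0.112,1],[0.06,-0.28,0.06,0,0,-0.112,1],[0.085,-0.28,0.06,0,0,-0.112,1],[0.11,-0.27,0.06,0,0,-0.112,1],[0.13,-0.26,0.06,0,0,-0.112,1]]]'

```text
time_s: 0.93
ee_pos: [0.3719, -0.3707, 0.1937]
tcp_rot: [-0.0, 0.986, -0.167, -0.0]
contact_force: [-1.1, -0.1, 0.7]
gripper_width: 0.0853
```

drive_tool --motion '[[[0.155,-0.245,0.06,0,0,-0.112,1],[0.175,-0.23,0.06,0,0,-0.112,1],[0.195,-0.215,0.06,0,0,-0.112,1],[0.215,-0.2,0.06,0,0,-0.112,1],[0.23,-0.18,0.06,0,0,-0.112,1]]]'

```text
time_s: 1.35
ee_pos: [0.4631, -0.2984, 0.1697]
tcp_rot: [-0.0, 0.999, 0.052, -0.0]
contact_force: [0.1, -0.2, -0.6]
gripper_width: 0.0855
```

```bash
cat >> h.py <<'E'
def wray(uv,z,s=None):
    s=s or state();p=vision.camera_params('wrist');H=np.array(p['hand_eye']);M=R.from_quat(np.roll(s['tcp_rot'],-1)).as_matrix()
    c=M@H[:3,3]+s['ee_pos'];d=M@H[:3,:3]@np.linalg.inv(np.array(p['K']))@np.array([uv[0],uv[1],1.]);return c+d*(z-c[2])/d[2]
def wproj(P,s):
    p=vision.camera_params('wrist');H=np.array(p['hand_eye']);M=R.from_quat(np.roll(s['tcp_rot'],-1)).as_matrix()
    q=np.array(p['K'])@(H[:3,:3].T@(M.T@(np.array(P)-s['ee_pos'])-H[:3,3]));return q[:2]/q[2]
E
python3 - <<'E'
from h import *
plan((.461,-.30,.10),5)
s=state();im=snap('wrist','w1.png')
print(wproj((.461,-.301,.052),s))
E
```

```text
from [ 0.4631 -0.2984  0.1697] yaw 0.104 total rotvec units [-0.001  0.001  0.005] w 0.0855 t 1.35
[-0.006  0.004  0.174] 0.001
[-0.006  0.004  0.174] 0.001
[-0.006  0.004  0.174] 0.001
[-0.006  0.004  0.174] 0.001
[-0.006  0.004  0.174] 0.001
[318.03553228 200.52606868]
```

View pics/w1.png

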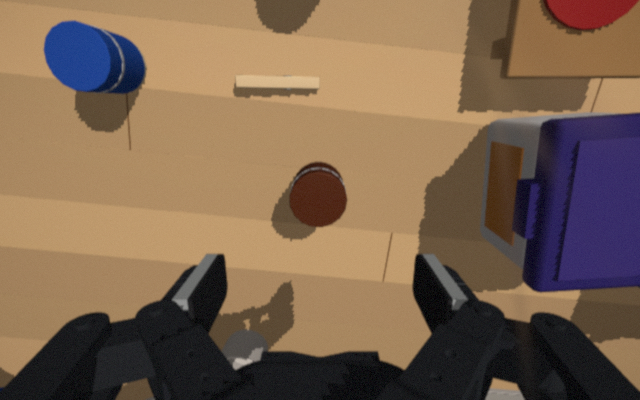

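The lid is at (318,198), against a predicted (318,200), so the top-view positions hold to about 2 mm. Next I grasp brown.

drive_tool --motion '[[[-0.01,0.01,0.4,0,0,0,1],[-0.01,0.01,0.4,0,0,0,1],[-0.01,0.01,0.4,0,0,0,1],[0,0,0.38,0,0,0,1],[0,0,0.2,0,0,0,1]]]'

```text
time_s: 1.82
ee_pos: [0.4584, -0.3009, 0.0237]
tcp_rot: [-0.001, 0.999, 0.049, -0.002]
contact_force: [-0.6, -0.2, 0.5]
gripper_width: 0.0855
```

drive_tool --motion '[[[0,0,0,0,0,0,-0.6],[0,0,0,0,0,0,-0.6],[0,0,0,0,0,0,-0.6],[0,0,0,0,0,0,-0.6],[0,0,0,0,0,0,-0.6]]]'

```text
time_s: 2.23
ee_pos: [0.4612, -0.3026, 0.0298]
tcp_rot: [0.001, 0.999, 0.05, 0.001]
contact_force: [0.5, -0.5, 4.8]
gripper_width: 0.0475
```

drive_tool --motion '[[[0,0,0,0,0,0,-0.6],[0,0,-0.1,0,0,0,-0.6],[0,0,-0.2,0,0,0,-0.6],[0,0,-0.4,0,0,0,-0.6],[0,0,-0.6,0,0,0,-0.6]]]'

```text
time_s: 2.65
ee_pos: [0.4588, -0.301, 0.1246]
tcp_rot: [-0.001, 0.999, 0.05, -0.002]
contact_force: [0.8, -1.7, -0.6]
gripper_width: 0.0469
```

```bash
python3 - <<'E'
from h import *
plan((.6294,-.0205,.135),10)
E
```

```text
from [ 0.4588 -0.301   0.1246] yaw 0.099 total rotvec units [-0.004  0.005 -0.001] w 0.0469 t 2.65
[ 0.247 -0.328 -0.013] -0.0
[ 0.247 -0.328 -0.013] -0.0
[ 0.247 -0.328 -0.013] -0.0
[ 0.247 -0.328 -0.013] -0.0
[ 0.247 -0.328 -0.013] -0.0
[ 0.247 -0.328 -0.013] -0.0
[ 0.247 -0.328 -0.013] -0.0
[ 0.247 -0.328 -0.013] -0.0
[ 0.247 -0.328 -0.013] -0.0
[ 0.247 -0.328 -0.013] -0.0
```

drive_tool --motion '[[[0.12,-0.16,-0.02,0,0,0,-0.6],[0.25,-0.33,-0.02,0,0,0,-0.6],[0.25,-0.33,-0.02,0,0,0,-0.6],[0.25,-0.33,-0.02,0,0,0,-0.6],[0.25,-0.33,-0.02,0,0,0,-0.6]]]'

```text
time_s: 3.07
ee_pos: [0.5381, -0.174, 0.1345]
tcp_rot: [0.0, 0.999, 0.049, 0.0]
contact_force: [0.3, -0.3, -1.2]
gripper_width: 0.0468
```

drive_tool --motion '[[[0.25,-0.33,-0.02,0,0,0,-0.6],[0.25,-0.33,0,0,0,0,-0.6],[0.25,-0.33,0,0,0,0,-0.6],[0.25,-0.33,0,0,0,0,-0.6],[0.25,-0.33,0,0,0,0,-0.6]]]'

```text
time_s: 3.48
ee_pos: [0.6246, -0.0324, 0.1359]
tcp_rot: [0.0, 0.999, 0.05, 0.0]
contact_force: [0.3, -0.3, -0.6]
gripper_width: 0.0469
```

drive_tool --motion '[[[0.1,-0.16,0,0,0,0,-0.6],[0,0,0,0,0,0,-0.6],[0,0,0,0,0,0,-0.6],[0,0,0,0,0,0,-0.6],[0,0,0,0,0,0,-0.6]]]'

```text
time_s: 3.9
ee_pos: [0.6303, -0.0216, 0.1355]
tcp_rot: [0.0, 0.999, 0.049, -0.0]
contact_force: [0.1, -0.7, -0.9]
gripper_width: 0.0471
```

```bash
python3 - <<'E'
from h import *
plan((.6294,-.020,.075),1)
s=state();im=snap('wrist','w2.png')
for c in [(.6106,.1638,.044),(.621,.067,.044),(.6294,-.02,.044),(.6386,-.1154,.044)]: print(wproj(c,s).round(1))
E
```

```text
from [ 0.6303 -0.0216  0.1355] yaw 0.098 total rotvec units [ 0.     0.    -0.002] w 0.0471 t 3.9
[-0.009 -0.021  0.756] -0.002
[ 319.1 -103.4]
[320.4  79. ]
[320.  205.6]
[319.7 316.4]
```

View pics/w2.png

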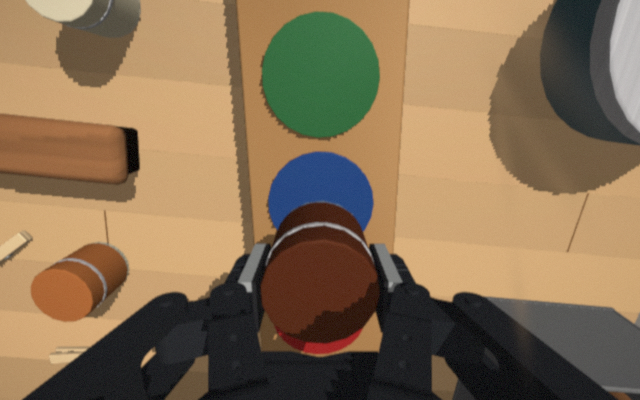

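The held brown jar is centred above blue (320,205). The green centre at (320,75) agrees with the prediction (320,79). I lower it.

drive_tool --motion '[[[-0.01,-0.01,0.25,0,0,0,-0.6],[0,-0.01,0.25,0,0,0,-0.6],[0,0,0.12,0,0,0,-0.6],[0,0,0.06,0,0,0,-0.6],[0,0,0.04,0,0,0,-0.6]]]'

```text
time_s: 4.37
ee_pos: [0.6294, -0.0195, 0.0773]
tcp_rot: [0.0, 0.999, 0.049, -0.0]
contact_force: [-0.0, -0.2, -1.3]
gripper_width: 0.047
```

drive_tool --motion '[[[0,0,0.02,0,0,0,-0.6],[0,0,0.01,0,0,0,-0.6],[0,0,0,0,0,0,-0.6],[0,0,0,0,0,0,-0.6],[0,0,0,0,0,0,-0.6]]]'

```text
time_s: 4.78
ee_pos: [0.6301, -0.0189, 0.0758]
tcp_rot: [0.0, 0.999, 0.05, 0.0]
contact_force: [1.4, -0.6, -1.3]
gripper_width: 0.0471
```

drive_tool --motion '[[[0,0,0.015,0,0,0,-0.6],[0,0,0.015,0,0,0,-0.6],[0,0,0.01,0,0,0,-0.6],[0,0,0,0,0,0,-0.6],[0,0,0,0,0,0,-0.6]]]'

```text
time_s: 5.2
ee_pos: [0.63, -0.0189, 0.0738]
tcp_rot: [0.0, 0.999, 0.05, 0.001]
contact_force: [-4.1, -0.2, 10.6]
gripper_width: 0.0473
```

drive_tool --motion '[[[0,0,0,0,0,0,1],[0,0,0,0,0,0,1],[0,0,0,0,0,0,1],[0,0,0,0,0,0,1],[0,0,0,0,0,0,1]]]'

```text
time_s: 5.62
ee_pos: [0.6297, -0.0189, 0.0717]
tcp_rot: [0.0, 0.999, 0.05, -0.0]
contact_force: [-0.0, -0.4, 0.1]
gripper_width: 0.0854
```

drive_tool --motion '[[[0,0,-0.1,0,0,0,1],[0,0,-0.25,0,0,0,1],[0,0,-0.35,0,0,0,1],[0,0,-0.35,0,0,0,1],[0,0,-0.1,0,0,0,1]]]'

```text
time_s: 6.03
ee_pos: [0.631, -0.0189, 0.1694]
tcp_rot: [0.0, 0.999, 0.05, 0.003]
contact_force: [0.9, 0.0, 0.5]
gripper_width: 0.0853
```

```bash
python3 - <<'E'
from h import *
plan((.436,-.110,.135),7)
s=state();im=snap('wrist','w3.png')
print(wproj((.6294,-.0199,.096),s).round(1),wproj((.6294,-.0199,.044),s).round(1))
E
```

```text
from [ 0.631  -0.0189  0.1694] yaw 0.099 total rotvec units [ 0.001 -0.007 -0.001] w 0.0853 t 6.0333
[-0.363  0.127  0.061] -0.0
[-0.363  0.127  0.061] -0.0
[-0.363  0.127  0.061] -0.0
[-0.363  0.127  0.061] -0.0
[-0.363  0.127  0.061] -0.0
[-0.363  0.127  0.061] -0.0
[-0.363  0.127  0.061] -0.0
[318.  217.1] [318.  195.8]
```

View pics/w3.png

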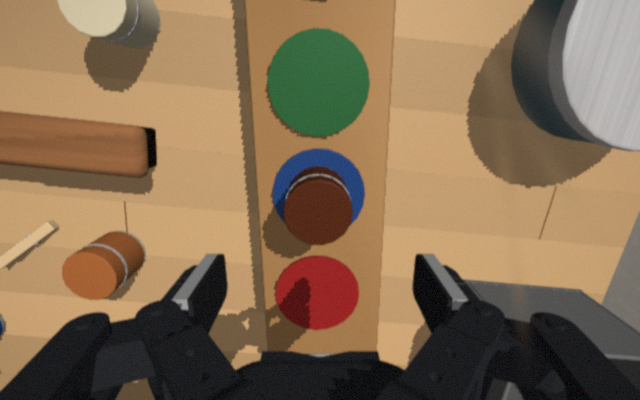

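Brown stands upright on blue. Its top is at (319,210), against an ideal (318,217), so it is about 4 mm off, which is well within tolerance. Tan is next.

drive_tool --motion '[[[-0.2,0.07,0,0,0,0,1],[-0.4,0.14,0.04,0,0,0,1],[-0.4,0.14,0.1,0,0,0,1],[-0.4,0.14,0.1,0,0,0,1],[-0.4,0.14,0.1,0,0,0,1]]]'

```text
time_s: 6.5
ee_pos: [0.4898, -0.0837, 0.1354]
tcp_rot: [-0.0, 0.999, 0.05, -0.0]
contact_force: [0.8, -1.0, 0.3]
gripper_width: 0.0856
```

drive_tool --motion '[[[-0.4,0.14,0.08,0,0,0,1],[-0.34,0.12,0,0,0,0,1],[0,0,0,0,0,0,1],[0,0,0,0,0,0,1],[0,0,0,0,0,0,1]]]'

```text
time_s: 6.92
ee_pos: [0.435, -0.11, 0.1303]
tcp_rot: [0.0, 0.999, 0.05, 0.0]
contact_force: [0.5, -0.8, 0.1]
gripper_width: 0.0855
```

```bash
python3 - <<'E'
from h import *
plan((.436,-.110,.0275),1)
s=state();im=snap('wrist','w4.png')
print(wproj((.436,-.110,.052),s).round(1))
E
```

```text
from [ 0.435  -0.11    0.1303] yaw 0.099 total rotvec units [ 0.    -0.001 -0.001] w 0.0855 t 6.9167
[0.012 0.002 1.285] -0.001
[322.4 213.9]
```

View pics/w4.png

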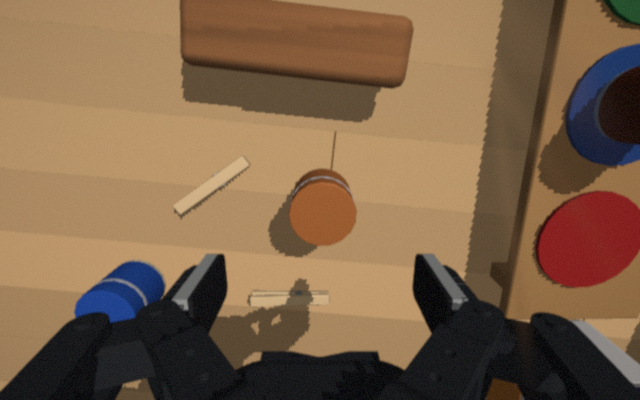

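drive_tool --motion '[[[0.01,-0.03,0.35,0,0,0,1],[0,0,0.4,0,0,0,1],[0,0,0.35,0,0,0,1],[0,0,0.18,0,0,0,1],[0,0,0,0,0,0,1]]]'

```text
time_s: 7.38
ee_pos: [0.4338, -0.1064, 0.0242]
tcp_rot: [-0.001, 0.999, 0.05, -0.003]
contact_force: [-0.3, 0.2, -0.2]
gripper_width: 0.0856
```

drive_tool --motion '[[[0,0,0,0,0,0,-0.6],[0,0,0,0,0,0,-0.6],[0,0,0,0,0,0,-0.6],[0,0,0,0,0,0,-0.6],[0,0,0,0,0,0,-0.6]]]'

```text
time_s: 7.8
ee_pos: [0.4364, -0.1076, 0.0296]
tcp_rot: [0.0, 0.999, 0.05, 0.001]
contact_force: [-0.0, 0.6, 6.2]
gripper_width: 0.0472
```

drive_tool --motion '[[[0,0,0,0,0,0,-0.6],[0,0,-0.1,0,0,0,-0.6],[0,0,-0.3,0,0,0,-0.6],[0,0,-0.5,0,0,0,-0.6],[0,0,-0.5,0,0,0,-0.6]]]'

```text
time_s: 8.22
ee_pos: [0.4341, -0.1073, 0.1411]
tcp_rot: [-0.0, 0.999, 0.05, -0.001]
contact_force: [1.2, -1.0, -0.7]
gripper_width: 0.0472
```

```bash
python3 - <<'E'
from h import *
plan((.621,.067,.145),7)
E
```

```text
from [ 0.4341 -0.1073  0.1411] yaw 0.099 total rotvec units [-0.001  0.003 -0.001] w 0.0472 t 8.2167
[ 0.363 -0.277 -0.007] -0.0
[ 0.363 -0.276 -0.007] -0.0
[ 0.363 -0.276 -0.007] -0.0
[ 0.363 -0.276 -0.007] -0.0
[ 0.363 -0.276 -0.007] -0.0
[ 0.363 -0.276 -0.007] -0.0
[ 0.363 -0.276 -0.007] -0.0
```

drive_tool --motion '[[[0.2,-0.15,0,0,0,0,-0.6],[0.38,-0.29,0,0,0,0,-0.6],[0.38,-0.29,0,0,0,0,-0.6],[0.38,-0.29,0,0,0,0,-0.6],[0.38,-0.29,0,0,0,0,-0.6]]]'

```text
time_s: 8.63
ee_pos: [0.5628, 0.0118, 0.1408]
tcp_rot: [0.0, 0.999, 0.05, 0.0]
contact_force: [0.4, -1.3, -1.3]
gripper_width: 0.0471
```

drive_tool --motion '[[[0.38,-0.29,0,0,0,0,-0.6],[0.3,-0.22,0,0,0,0,-0.6],[0.14,-0.115,0,0,0,0,-0.6],[0,0,0,0,0,0,-0.6],[0,0,0,0,0,0,-0.6]]]'

```text
time_s: 9.05
ee_pos: [0.622, 0.0672, 0.1398]
tcp_rot: [0.0, 0.999, 0.05, -0.001]
contact_force: [-1.2, -0.1, -1.8]
gripper_width: 0.0473
```

```bash
python3 - <<'E'
from h import *
plan((.621,.067,.0735),1)
E
```

```text
from [0.622  0.0672 0.1398] yaw 0.101 total rotvec units [0.    0.001 0.001] w 0.0473 t 9.05
[-0.013  0.001  0.829] 0.001
```

Lowering 0.83 units takes the tool to about 0.0735. I go in the same way and stop on contact.

drive_tool --motion '[[[-0.01,0,0.25,0,0,0,-0.6],[0,0,0.25,0,0,0,-0.6],[0,0,0.16,0,0,0,-0.6],[0,0,0.09,0,0,0,-0.6],[0,0,0.04,0,0,0,-0.6]]]'

```text
time_s: 9.47
ee_pos: [0.6204, 0.066, 0.0759]
tcp_rot: [0.0, 0.999, 0.049, -0.001]
contact_force: [-1.0, -1.0, -1.8]
gripper_width: 0.0472
```

drive_tool --motion '[[[0,0,0.02,0,0,0,-0.6],[0,0,0.015,0,0,0,-0.6],[0,0,0.01,0,0,0,-0.6],[0,0,0,0,0,0,-0.6],[0,0,0,0,0,0,-0.6]]]'

```text
time_s: 9.88
ee_pos: [0.6215, 0.0667, 0.0738]
tcp_rot: [-0.0, 0.999, 0.05, 0.0]
contact_force: [-0.1, 0.3, -1.3]
gripper_width: 0.0468
```

drive_tool --motion '[[[0,0,0.01,0,0,0,-0.6],[0,0,0.01,0,0,0,-0.6],[0,0,0,0,0,0,-0.6],[0,0,0,0,0,0,-0.6],[0,0,0,0,0,0,-0.6]]]'

```text
time_s: 10.3
ee_pos: [0.6215, 0.0667, 0.0736]
tcp_rot: [-0.0, 0.999, 0.05, 0.001]
contact_force: [-4.3, -0.2, 10.8]
gripper_width: 0.0472
```

Contact at 10.8 N. I release, rise, and go to ivory at (.4604,.105).

drive_tool --motion '[[[0,0,0,0,0,0,1],[0,0,0,0,0,0,1],[0,0,0,0,0,0,1],[0,0,0,0,0,0,1],[0,0,0,0,0,0,1]]]'

```text
time_s: 10.72
ee_pos: [0.6212, 0.0667, 0.0714]
tcp_rot: [0.0, 0.999, 0.05, -0.0]
contact_force: [0.3, 0.9, 1.0]
gripper_width: 0.085
```

drive_tool --motion '[[[0,0,-0.1,0,0,0,1],[0,0,-0.25,0,0,0,1],[0,0,-0.35,0,0,0,1],[0,0,-0.35,0,0,0,1],[0,0,0,0,0,0,1]]]'

```text
time_s: 11.13
ee_pos: [0.6231, 0.0669, 0.1624]
tcp_rot: [-0.0, 0.999, 0.05, 0.004]
contact_force: [0.7, 0.3, 1.2]
gripper_width: 0.0852
```

```bash
python3 - <<'E'
from h import *
plan((.4604,.106,.13),1)
E
```

```text
from [0.6231 0.0669 0.1624] yaw 0.099 total rotvec units [-0.    -0.01  -0.001] w 0.0852 t 11.1333
[-1.975 -0.689  0.405] -0.001
```

drive_tool --motion '[[[-0.2,-0.07,0,0,0,0,1],[-0.4,-0.14,0.04,0,0,0,1],[-0.4,-0.14,0.1,0,0,0,1],[-0.4,-0.14,0.1,0,0,0,1],[-0.35,-0.12,0.1,0,0,0,1]]]'

```text
time_s: 11.55
ee_pos: [0.4754, 0.1015, 0.1284]
tcp_rot: [-0.0, 0.999, 0.05, 0.0]
contact_force: [0.2, 0.4, 0.9]
gripper_width: 0.0855
```

drive_tool --motion '[[[-0.21,-0.08,0.06,0,0,0,1],[0,0,0,0,0,0,1],[0,0,0,0,0,0,1],[0,0,0,0,0,0,1],[0,0,0,0,0,0,1]]]'

```text
time_s: 11.97
ee_pos: [0.4608, 0.1059, 0.1241]
tcp_rot: [-0.0, 0.999, 0.05, 0.0]
contact_force: [0.8, -0.5, 0.4]
gripper_width: 0.0855
```

```bash
python3 - <<'E'
from h import *
plan((.4604,.106,.0275),1)
s=state();im=snap('wrist','w5.png')
print(wproj((.4604,.106,.052),s).round(1))
E
```

```text
from [0.4608 0.1059 0.1241] yaw 0.099 total rotvec units [-0.    -0.001 -0.001] w 0.0855 t 11.9667
[-5.000e-03 -1.000e-03  1.207e+00] -0.001
[320.4 216.6]
```

View pics/w5.png

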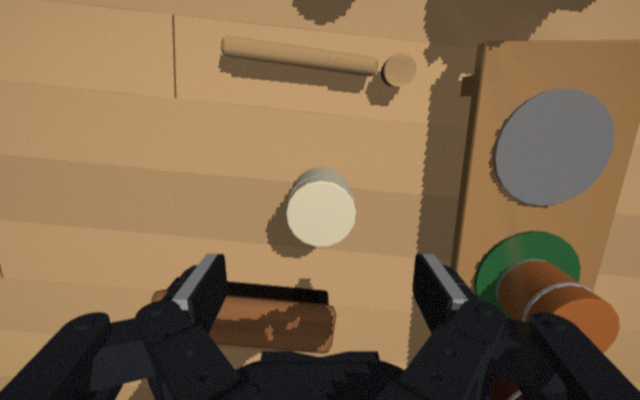

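Ivory's lid is at (321,212), about 3 mm further out than predicted, so I shift by that and grasp. The brush is clear of the fingers.

drive_tool --motion '[[[0,-0.03,0.35,0,0,0,1],[0,0,0.4,0,0,0,1],[0,0,0.3,0,0,0,1],[0,0,0.155,0,0,0,1],[0,0,0,0,0,0,1]]]'

```text
time_s: 12.43
ee_pos: [0.4582, 0.1078, 0.024]
tcp_rot: [0.0, 0.999, 0.049, -0.003]
contact_force: [-0.7, -0.4, -0.4]
gripper_width: 0.0852
```

drive_tool --motion '[[[0,0,0,0,0,0,-0.6],[0,0,0,0,0,0,-0.6],[0,0,0,0,0,0,-0.6],[0,0,0,0,0,0,-0.6],[0,0,0,0,0,0,-0.6]]]'

```text
time_s: 12.85
ee_pos: [0.4607, 0.1086, 0.0288]
tcp_rot: [-0.0, 0.999, 0.05, 0.001]
contact_force: [-0.7, -1.3, 6.3]
gripper_width: 0.0469
```

drive_tool --motion '[[[0,0,0,0,0,0,-0.6],[0,0,-0.1,0,0,0,-0.6],[0,0,-0.3,0,0,0,-0.6],[0,0,-0.5,0,0,0,-0.6],[0,0,-0.5,0,0,0,-0.6]]]'

```text
time_s: 13.27
ee_pos: [0.4584, 0.1082, 0.1402]
tcp_rot: [0.0, 0.999, 0.05, -0.001]
contact_force: [0.9, 0.3, -1.6]
gripper_width: 0.0471
```

```bash
python3 - <<'E'
from h import *
plan((.6106,.1645,.140),1)
E
```

```text
from [0.4584 0.1082 0.1402] yaw 0.1 total rotvec units [ 0.     0.003 -0.001] w 0.0471 t 13.2667
[ 1.963 -0.511  0.002] -0.001
```

drive_tool --motion '[[[0.2,-0.05,0,0,0,0,-0.6],[0.38,-0.1,0,0,0,0,-0.6],[0.38,-0.1,0,0,0,0,-0.6],[0.38,-0.1,0,0,0,0,-0.6],[0.38,-0.1,0,0,0,0,-0.6]]]'

```text
time_s: 13.68
ee_pos: [0.5941, 0.1584, 0.1398]
tcp_rot: [-0.0, 0.999, 0.05, 0.0]
contact_force: [0.6, 0.3, -1.3]
gripper_width: 0.0469
```

drive_tool --motion '[[[0.22,-0.06,0,0,0,0,-0.6],[0,0,0,0,0,0,-0.6],[0,0,0,0,0,0,-0.6],[0,0,0,0,0,0,-0.6],[0,0,0,0,0,0,-0.6]]]'

```text
time_s: 14.1
ee_pos: [0.6092, 0.1641, 0.1397]
tcp_rot: [0.0, 0.999, 0.05, -0.0]
contact_force: [0.0, 1.0, -1.2]
gripper_width: 0.0469
```

```bash
python3 - <<'E'
from h import *
plan((.6106,.1645,.0728),1)
E
```

```text
from [0.6092 0.1641 0.1397] yaw 0.099 total rotvec units [ 0.     0.    -0.001] w 0.0469 t 14.1
[ 0.018 -0.003  0.836] -0.001
```

drive_tool --motion '[[[0.015,0,0.25,0,0,0,-0.6],[0,0,0.25,0,0,0,-0.6],[0,0,0.16,0,0,0,-0.6],[0,0,0.09,0,0,0,-0.6],[0,0,0.04,0,0,0,-0.6]]]'

```text
time_s: 14.52
ee_pos: [0.6102, 0.1642, 0.0751]
tcp_rot: [0.0, 0.999, 0.05, -0.001]
contact_force: [0.0, -0.2, -1.6]
gripper_width: 0.0468
```

drive_tool --motion '[[[0,0,0.02,0,0,0,-0.6],[0,0,0.015,0,0,0,-0.6],[0,0,0.015,0,0,0,-0.6],[0,0,0.01,0,0,0,-0.6],[0,0,0,0,0,0,-0.6]]]'

```text
time_s: 14.93
ee_pos: [0.6115, 0.1647, 0.0729]
tcp_rot: [-0.0, 0.999, 0.05, 0.001]
contact_force: [-2.4, -0.1, 3.8]
gripper_width: 0.0466
```

drive_tool --motion '[[[0,0,0,0,0,0,-0.6],[0,0,0,0,0,0,-0.6],[0,0,0,0,0,0,-0.6],[0,0,0,0,0,0,-0.6],[0,0,0,0,0,0,-0.6]]]'

```text
time_s: 15.35
ee_pos: [0.6115, 0.1647, 0.0729]
tcp_rot: [-0.0, 0.999, 0.05, 0.001]
contact_force: [-2.1, -0.7, 5.0]
gripper_width: 0.0465
```

drive_tool --motion '[[[0,0,0,0,0,0,1],[0,0,0,0,0,0,1],[0,0,0,0,0,0,1],[0,0,0,0,0,0,1],[0,0,0,0,0,0,1]]]'

```text
time_s: 15.77
ee_pos: [0.6111, 0.1645, 0.0711]
tcp_rot: [0.0, 0.999, 0.05, -0.0]
contact_force: [0.6, -0.9, 0.7]
gripper_width: 0.085
```

drive_tool --motion '[[[0,0,-0.1,0,0,0,1],[0,0,-0.25,0,0,0,1],[0,0,-0.35,0,0,0,1],[0,0,-0.35,0,0,0,1],[0,0,0,0,0,0,1]]]'

```text
time_s: 16.18
ee_pos: [0.6129, 0.165, 0.1621]
tcp_rot: [-0.001, 0.999, 0.05, 0.004]
contact_force: [1.6, 0.1, 1.5]
gripper_width: 0.0854
```

```bash
python3 - <<'E'
from h import *
plan((.4677,.292,.125),1)
E
```

```text
from [0.6129 0.165  0.1621] yaw 0.099 total rotvec units [-0.002 -0.01  -0.001] w 0.0854 t 16.1833
[-1.648 -1.76   0.463] -0.001
```

drive_tool --motion '[[[-0.25,0,0,0,0,0,1],[-0.4,-0.1,0,0,0,0,1],[-0.35,-0.25,0,0,0,0,1],[-0.3,-0.33,0,0,0,0,1],[-0.2,-0.35,0.1,0,0,0,1]]]'

```text
time_s: 16.6
ee_pos: [0.4823, 0.2348, 0.1494]
tcp_rot: [-0.001, 0.999, 0.049, 0.001]
contact_force: [0.1, -0.3, 0.3]
gripper_width: 0.0855
```

drive_tool --motion '[[[-0.13,-0.35,0.15,0,0,0,1],[0,-0.25,0.15,0,0,0,1],[0,-0.13,0,0,0,0,1],[0,0,0,0,0,0,1],[0,0,0,0,0,0,1]]]'

```text
time_s: 17.02
ee_pos: [0.4677, 0.2917, 0.1239]
tcp_rot: [0.0, 0.999, 0.05, 0.0]
contact_force: [0.5, -0.6, 0.2]
gripper_width: 0.0851
```

```bash
python3 - <<'E'
from h import *
plan((.4677,.292,.0275),1)
s=state();im=snap('wrist','w6.png')
print(wproj((.4677,.2907,.052),s).round(1))
E
```

```text
from [0.4677 0.2917 0.1239] yaw 0.1 total rotvec units [ 0.    -0.001  0.   ] w 0.0851 t 17.0167
[ 1.000e-03 -4.000e-03  1.204e+00] 0.0
[320.9 218.2]
```

View pics/w6.png

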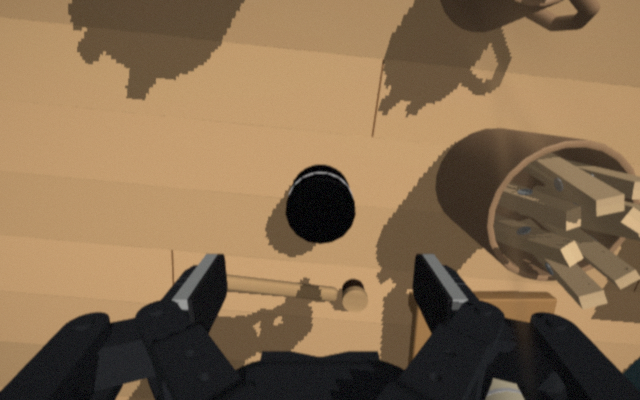

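Black's lid is at (321,209), about 5 mm beyond the prediction, so I shift by that. The mug's side is about 9 cm to the right and clear of the open fingers.

drive_tool --motion '[[[0,-0.05,0.35,0,0,0,1],[0,0,0.4,0,0,0,1],[0,0,0.3,0,0,0,1],[0,0,0.155,0,0,0,1],[0,0,0,0,0,0,1]]]'

```text
time_s: 17.48
ee_pos: [0.4662, 0.2939, 0.0245]
tcp_rot: [0.001, 0.999, 0.049, -0.002]
contact_force: [0.2, -1.0, -0.4]
gripper_width: 0.0857
```

drive_tool --motion '[[[0,0,0,0,0,0,-0.6],[0,0,0,0,0,0,-0.6],[0,0,0,0,0,0,-0.6],[0,0,0,0,0,0,-0.6],[0,0,0,0,0,0,-0.6]]]'

```text
time_s: 17.9
ee_pos: [0.468, 0.2962, 0.0289]
tcp_rot: [-0.001, 0.999, 0.05, 0.001]
contact_force: [-0.7, -0.4, 6.8]
gripper_width: 0.0471
```

drive_tool --motion '[[[0,0,0,0,0,0,-0.6],[0,0,-0.1,0,0,0,-0.6],[0,0,-0.3,0,0,0,-0.6],[0,0,-0.5,0,0,0,-0.6],[0,0,-0.6,0,0,0,-0.6]]]'

```text
time_s: 18.32
ee_pos: [0.466, 0.2951, 0.1413]
tcp_rot: [0.001, 0.999, 0.05, -0.001]
contact_force: [0.9, 1.7, -1.1]
gripper_width: 0.047
```

```bash
python3 - <<'E'
from h import *
plan((.50,-.1144,.145),1)
plan((.6386,-.1144,.145),1)
E
```

```text
from [0.466  0.2951 0.1413] yaw 0.1 total rotvec units [ 0.001  0.003 -0.   ] w 0.047 t 18.3167
[-0.086  5.136 -0.046] -0.0
from [0.466  0.2951 0.1413] yaw 0.1 total rotvec units [ 0.001  0.003 -0.   ] w 0.047 t 18.3167
[ 1.638  5.308 -0.046] -0.0
```

drive_tool --motion '[[[0,0.2,-0.02,0,0,0,-0.6],[0,0.4,0,0,0,0,-0.6],[0,0.45,0,0,0,0,-0.6],[0,0.45,0,0,0,0,-0.6],[0,0.45,0,0,0,0,-0.6]]]'

```text
time_s: 18.73
ee_pos: [0.4823, 0.1392, 0.1431]
tcp_rot: [-0.0, 0.999, 0.05, 0.001]
contact_force: [0.4, -0.4, -1.2]
gripper_width: 0.0473
```

drive_tool --motion '[[[0,0.45,0,0,0,0,-0.6],[0,0.45,0,0,0,0,-0.6],[0,0.45,0,0,0,0,-0.6],[0.05,0.45,0,0,0,0,-0.6],[0.15,0.43,0,0,0,0,-0.6]]]'

```text
time_s: 19.15
ee_pos: [0.5154, -0.0374, 0.1435]
tcp_rot: [0.0, 0.999, 0.05, 0.001]
contact_force: [-0.1, 0.4, -0.9]
gripper_width: 0.0469
```

drive_tool --motion '[[[0.23,0.38,0,0,0,0,-0.6],[0.3,0.35,0,0,0,0,-0.6],[0.33,0.25,0,0,0,0,-0.6],[0.33,0.15,0,0,0,0,-0.6],[0.24,0,0,0,0,0,-0.6]]]'

```text
time_s: 19.57
ee_pos: [0.6406, -0.1167, 0.1423]
tcp_rot: [0.0, 0.999, 0.048, 0.0]
contact_force: [0.4, 0.1, -1.3]
gripper_width: 0.0467
```

drive_tool --motion '[[[0,0,0,0,0,0,-0.6],[0,0,0,0,0,0,-0.6],[0,0,0,0,0,0,-0.6],[0,0,0,0,0,0,-0.6],[0,0,0,0,0,0,-0.6]]]'

```text
time_s: 19.98
ee_pos: [0.6383, -0.1139, 0.1428]
tcp_rot: [0.0, 0.999, 0.05, 0.0]
contact_force: [0.1, 0.4, -1.1]
gripper_width: 0.047
```

```bash
python3 - <<'E'
from h import *
plan((.6386,-.1144,.0728),1)
E
```

```text
from [ 0.6383 -0.1139  0.1428] yaw 0.1 total rotvec units [ 0.    -0.001 -0.   ] w 0.047 t 19.9833
[0.003 0.007 0.875] -0.0
```

drive_tool --motion '[[[0,0,0.25,0,0,0,-0.6],[0,0,0.27,0,0,0,-0.6],[0,0,0.18,0,0,0,-0.6],[0,0,0.09,0,0,0,-0.6],[0,0,0.04,0,0,0,-0.6]]]'

```text
time_s: 20.4
ee_pos: [0.638, -0.1139, 0.0748]
tcp_rot: [-0.0, 0.999, 0.05, -0.001]
contact_force: [-0.4, -0.8, -0.8]
gripper_width: 0.0473
```

drive_tool --motion '[[[0,0,0.02,0,0,0,-0.6],[0,0,0.015,0,0,0,-0.6],[0,0,0.015,0,0,0,-0.6],[0,0,0.01,0,0,0,-0.6],[0,0,0,0,0,0,-0.6]]]'

```text
time_s: 20.82
ee_pos: [0.6394, -0.1142, 0.0729]
tcp_rot: [0.0, 0.999, 0.05, 0.001]
contact_force: [-2.5, 0.9, 5.8]
gripper_width: 0.0471
```

drive_tool --motion '[[[0,0,0,0,0,0,-0.6],[0,0,0,0,0,0,-0.6],[0,0,0,0,0,0,-0.6],[0,0,0,0,0,0,-0.6],[0,0,0,0,0,0,-0.6]]]'

```text
time_s: 21.23
ee_pos: [0.6394, -0.1142, 0.0729]
tcp_rot: [0.0, 0.999, 0.05, 0.001]
contact_force: [-2.3, 0.8, 6.9]
gripper_width: 0.0473
```

Contact at 7 N. I release, rise, and back off toward the base so the top view is clear.

drive_tool --motion '[[[0,0,0,0,0,0,1],[0,0,0,0,0,0,1],[0,0,0,0,0,0,1],[0,0,0,0,0,0,1],[0,0,0,0,0,0,1]]]'

```text
time_s: 21.65
ee_pos: [0.6389, -0.1141, 0.0707]
tcp_rot: [0.0, 0.999, 0.05, -0.0]
contact_force: [0.2, 0.0, -0.2]
gripper_width: 0.0856
```

drive_tool --motion '[[[0,0,-0.1,0,0,0,1],[0,0,-0.3,0,0,0,1],[0,0,-0.4,0,0,0,1],[0,0,-0.4,0,0,0,1],[0,0,-0.2,0,0,0,1]]]'

```text
time_s: 22.07
ee_pos: [0.6396, -0.1142, 0.1878]
tcp_rot: [0.001, 0.999, 0.05, 0.002]
contact_force: [0.7, 0.1, -0.4]
gripper_width: 0.0856
```

drive_tool --motion '[[[-0.2,0,-0.1,0,0,0,1],[-0.4,0,-0.1,0,0,0,1],[-0.45,0,-0.1,0,0,0,1],[-0.45,0,-0.1,0,0,0,1],[-0.45,0,0,0,0,0,1]]]'

```text
time_s: 22.48
ee_pos: [0.4825, -0.1296, 0.2168]
tcp_rot: [0.0, 0.999, 0.05, 0.001]
contact_force: [0.0, -0.5, 0.8]
gripper_width: 0.0853
```

drive_tool --motion '[[[-0.4,0,0,0,0,0,1],[-0.4,0,0,0,0,0,1],[-0.3,0,0,0,0,0,1],[-0.1,0,0,0,0,0,1],[0,0,0,0,0,0,1]]]'

```text
time_s: 22.9
ee_pos: [0.387, -0.1393, 0.2161]
tcp_rot: [0.0, 0.999, 0.049, 0.001]
contact_force: [0.3, 0.2, 0.1]
gripper_width: 0.0855
```

```bash
python3 - <<'E'
from h import *
snap('top','top9.png');im=cv2.imread('pics/top9.png')
for n,c in [('grey',(.6106,.1638)),('green',(.621,.0671)),('blue',(.6294,-.0199)),('red',(.6386,-.1154))]:
    p=vision.camera_params('top');q,_=cv2.projectPoints(np.array([[*c,.096]]),p['rvec'],p['tvec'],p['K'],None);q=q.ravel()
    print(n,'ideal lid',q.round(1),'crop',((q-[200,90])*3).round(0))
cv2.imwrite('pics/crop9.png',cv2.resize(im[90:200,200:465],None,fx=3,fy=3,interpolation=cv2.INTER_CUBIC))
E
```

```text
grey ideal lid [288.8 143.5] crop [266. 161.]
green ideal lid [328.5 138.1] crop [386. 144.]
blue ideal lid [364.2 133.6] crop [493. 131.]
red ideal lid [403.3 128.7] crop [610. 116.]
```

View pics/crop9.png

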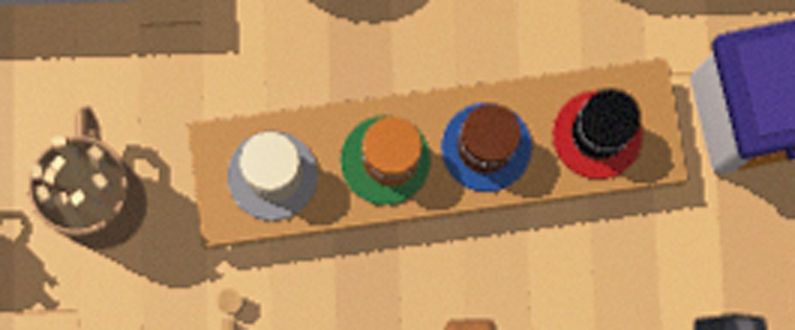

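All four jars stand upright in order. Their lids in the crop are at (269,160), (391,146), (490,132) and (611,118), which is 5 crop px or less from ideal, or about 4 mm. The mug and tub have not moved.

```bash
python3 -c "
from h import *
s=state();print(s['qd'].round(3),s['contact_force'].round(2));print(sign_off())"
```

```text
[ 0.014  0.043  0.019 -0.013  0.001  0.007] [ 0.25 -0.53 -0.26]
the job is handed in; nothing more can be done
None
```

The four jars now stand in shade order from the mug to the tub, and I handed the job in at about 23 s of the 120 s allowed. Ivory is on the grey coaster, tan on green, brown on blue and black on red.

- **Placement:** the last top view showed all four jars upright, within about 4 mm of their coaster centres by eye (limit 15 mm).
- **Set-down:** every jar was lowered until the force reading showed contact, at 5 to 11 N, before I opened the fingers.
- **Mug and tub:** I never touched either of them, and both look unmoved in the last picture. I judged that by eye and did not measure it.
- **Disagreement:** the wrist camera put the jars 2 to 6 mm beyond the top camera's positions along the row. I corrected for this when grasping tan, ivory and black. Brown was grasped without the correction and is about 4 mm off centre.
- **At hand-in:** the arm was back clear of the shelf with the gripper open. It was still settling slightly, with joint speeds of 0.04 rad/s or less.

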